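# Shut and latch the packed film case

### The job

Two like steel cases stand open on the desk: one has cartons packed in it, the other is empty. Shut the packed one: swing its lid over and press the lid's free edge down past the spring catch until it clicks and stays shut by itself. Leave the empty case open as it is, and do not disturb the other things on the desk.

Things in the scene. Friction and masses are not known exactly. Their poses are not given: they have to be found in the camera images.
- packed_case: Open-topped grey sheet-steel storage case, 150 deep (x) x 120 wide (y) x 100 high, walls and floor 4 thick, fixed to the desk. Origin: centre of its underside; z up; +x points from the hinge side to the catch side. This one holds the two cartons. A steel spring catch (bead 52 long) stands out 8 mm at the middle of the catch-side wall, 10 below the rim.
- lid (a joint): rad; 0 = fully shut (lid level on the rim), grows as it opens, 1.6 = open stop. Lid of packed_case. Friction hinge with a light lifting spring: it stays where it is left above about 0.9 rad; pushed lower and let go before it clicks, it rises to about 0.9. Its tongue meets the catch at about 0.09 rad and snaps under it once below about 0.04 rad; latched, it rests at 0 to 0.02 rad.
- lid_edge (a point): Point on the lid's flat outer (upper) face, midway along the hinge direction, 150 from the hinge axis and 12 short of the lid's free edge. Site z axis: the lid's outward normal (up when shut); point x axis: from the hinge to the free edge; point y axis: along the hinge. On packed_case's lid: press here, about 11 N down to snap it in; swinging it over takes about 2 N.
- lid_hinge (a point): On the hinge axis of packed_case's lid, midway along it, at the case's rim (100 above the desk, 75 from the case's centre on its -x side); axis along the case's y. The lid is a plate 166 x 126 x 6, about 0.2 kg, its underside through the axis (top at 106 when shut); a steel tongue 56 wide hangs 22 below the middle of its free edge.
- carton0: Brown cardboard carton 120 x 50 x 70 high lying in packed_case, loose. Origin: centre of its underside.
- carton1: The second such carton, beside the first.
- empty_case: Open-topped grey sheet-steel storage case, 150 deep (x) x 120 wide (y) x 100 high, walls and floor 4 thick, fixed to the desk. Origin: centre of its underside; z up; +x points from the hinge side to the catch side. Of the same make as packed_case, with nothing in it. To be left alone.
- empty_lid (a joint): rad; 0 = fully shut (lid level on the rim), grows as it opens, 1.6 = open stop. Lid of empty_case, of the same make. To be left as it stands.
- empty_lid_edge (a point): Point on the lid's flat outer (upper) face, midway along the hinge direction, 150 from the hinge axis and 12 short of the lid's free edge. Site z axis: the lid's outward normal (up when shut); point x axis: from the hinge to the free edge; point y axis: along the hinge. On the lid of empty_case.
- punch: Bystander: two-hole paper punch, 85 x 115 x 54 high, dark, beyond the cases. Origin: centre of its underside.
- mug: Bystander: white mug, 82 across, 95 high, on the left. Origin: centre of its underside.
- tape_dispenser: Bystander: black desk tape dispenser, 60 x 170 x 94 high, on the right. Origin: centre of its underside.
Mind the look-alikes: they are no part of the job. Leave any pink look-alike of the packed_case alone. What is shaped like the carton1 but blue or orange is not meant.

How it is judged:
By the outcome, as a careful person would: the job done as asked, in the order asked, and still so for the second after the job is handed in, with the robot touching nothing.
It also fails if it takes over 34 s, if anything falls off the work surface, if the arm or the gripper's body presses on something with over 40 N, if the wrist force passes 120 N, or if a joint passes its speed limit or range.

### The arm

A 6-joint arm with a two-finger parallel gripper is mounted at the origin on the work surface. World frame = base frame: x ahead of the robot, y to its left, z up, the work surface at z = 0. Lengths are in m, angles in rad, forces in N, time in s.
With the tool pointing down it reaches from about 0.425 to 1.125 m from the base axis. Payload 14.9 kg.
Tool frame: the origin (TCP) lies between the finger pads; the fingertips stand 25 mm ahead of it and the grasp point (between the pads) lies 6 mm ahead of it (nose_length is the distance from the TCP to the fingertips, in m); x points along the fingers, y is the direction in which the jaws open and shut, and the axes are right-handed (so a half turn about x gives the same grasp; the last joint's range is limited). The gripper opens to 91 mm and grips with 3 to 60 N. Pads are 32 mm wide; open, the fingers measure 118 mm over their backs; the gripper's body (76 mm by 178 mm) begins 60 mm behind the grasp point.
Start: joints at [1.305, 0.379, 1.734, -0, 1.028, -0.033], TCP at [0.161, 0.681, 0.239] pointing down, gripper open.
Joint ranges: [-2.77, 2.77], [-0.74, 2.19], [0, 2.66], [-1.06, 4.2], [0.31, 2.87], [-3.08, 3.08]. Speed limits (rad/s): [1.89, 1.89, 2.39, 3.14, 3.14, 3.14].

### API

Orientations are given as [roll, pitch, yaw] about the fixed x, y, z axes, in that order (R = Rz(yaw) Ry(pitch) Rx(roll)).
In Python, from workcell import state, get_image, camera_info, finish_job, nose_length gives the robot as it stands. The module is installed in compiled form; this text tells all that it offers.
- The arm moves only by the shell command python3 -m inch 'ROWS' [OPENING]. ROWS is JSON, a list of rows, each a list of 6 numbers: the shift along the tool's x, y, z in cm, then the turn, a rotation vector about the tool's x, y, z in rad. A call has exactly 10 rows; each row is the pose to reach, as a shift and turn from the pose commanded when the call began, along the tool's axes at that moment; what a row does not reach only later rows make up. A row lasts 1/12 s, in which the tool goes at most 41.7 mm and 7.16 degrees, less where a joint would pass 70% of its speed; a pose out of reach is approached as far as the arm can. A call with a gripper value outside its range is refused whole. OPENING is the gripper command: -1 is shut, 1 is fully open, values between are in proportion, set as the call begins (- or left out, the last holds). The fingers move at their own pace and stop on an object; the grip force is fixed at half the most. Time passes only in rows, so rows that repeat a pose let the fingers close, or fill a call up. It gives the time, the measured TCP pose, the force and the opening at its end, in the units of the state.
- state(): the state, without advancing time (a new reading comes with each control period).
- get_image(name): name is "scene" or "top" or "wrist"; returns the picture (400x640x3 uint8, red, green, blue); there is no depth.
- camera_info(name): a dict with "camera_matrix" (3x3 intrinsics, pixels), "T" (4x4, takes a point from camera to world coordinates). Camera axes: x right, y down, z forward; pixel columns grow to the right and rows downward; lengths in m; the calibration is good to about 2 mm. A picture is of the moment at which its call begins: read the wrist's pose just before it. camera_info takes no time and is no camera call; for the wrist camera it gives the pose at the moment of the call.
- finish_job(): hands the job in, once; it reports no verdict.
The state is a dict: "t": time; "joint_positions": joint angles; "qvel": joint speeds; "tau": joint torques, N m; "eef_pos": TCP position; "orientation": TCP orientation; "ft_force": force on the tool from outside, world axes, zero at the start; "ft_torque": the same for the moment, N m; "width": opening from 0.0 (shut) to 1.0 (fully open).
Only numpy, scipy, OpenCV 4.12 (cv2) and the standard library are available. Lean on these libraries where they do the work, as an engineer would, in place of code of your own. Each camera call takes 0.05 s, during which the arm holds its last target.

## Working session

There is one attempt and no reset: what is moved stays moved. The work goes in short steps, Python scripts to look and compute and a shell command to move; the robot and the scene stay as the last step left them, time stands still between calls to the robot, and variables do not carry over. Pictures are saved under pics/ and viewed, and the job is handed in when it is done.

```bash
mkdir -p pics; python3 - <<'E'
from workcell import *
import cv2
for n in ("scene","top"):
    im=get_image(n); cv2.imwrite(f"pics/{n}0.png",im[:,:,::-1])
    c=camera_info(n); print(n,c["camera_matrix"],c["T"])
print(state(),nose_length)
E
```

```text
scene [[398.43014135   0.         327.18442225]
 [  0.         398.43014135 201.81627743]
 [  0.           0.           1.        ]] [[ 0.02912121  0.53966798 -0.84137413  1.47251615]
 [ 0.99932666 -0.0345141   0.0124504  -0.00733759]
 [-0.02232019 -0.84117017 -0.54030969  0.72230603]
 [ 0.          0.          0.          1.        ]]
top [[437.75158315   0.         315.12207787]
 [  0.         437.75158315 194.94463359]
 [  0.           0.           1.        ]] [[-0.02311665 -0.9946671   0.10051355  0.3576316 ]
 [-0.99970665  0.02372575  0.00486855 -0.03086227]
 [-0.00722734 -0.10037152 -0.99492378  1.52080924]
 [ 0.          0.          0.          1.        ]]
{'t': 0.1, 'joint_positions': array([ 1.30470578e+00,  3.79342138e-01,  1.73470020e+00,  2.56620961e-05,
        1.02849836e+00, -3.33056359e-02]), 'qvel': array([-0.00138852, -0.00119893, -0.0019219 ,  0.00119695, -0.00147178,
       -0.00245046]), 'tau': array([ 5.19860641e-04, -7.65049696e+01, -4.35294056e+01,  6.52302266e-02,
        3.98466946e-02, -4.65778349e-07]), 'eef_pos': array([0.16140248, 0.68081232, 0.2383746 ]), 'orientation': array([-1.62726931,  1.56984803, -1.86006748]), 'ft_force': array([-1.0417335 , -0.31333022,  0.37204057]), 'ft_torque': array([ 0.04327065, -0.07315938, -0.02276168]), 'width': 0.9974918772292352} 0.025
```

View pics/scene0.png

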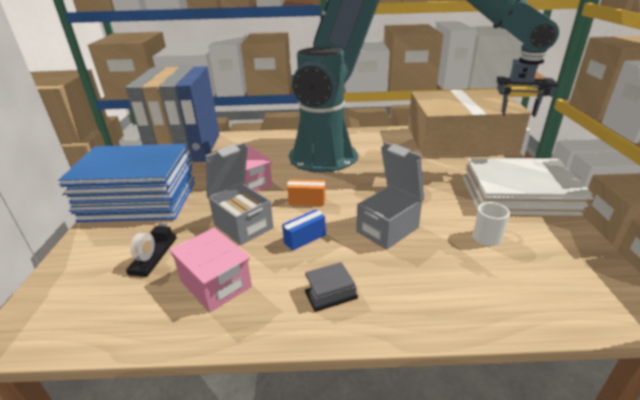

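View pics/top0.png

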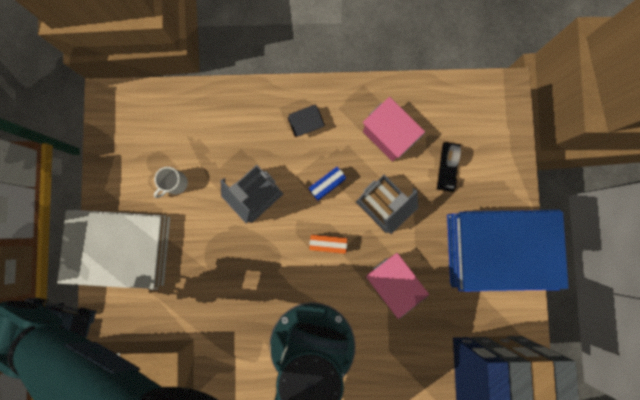

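The scene view shows two grey cases. The one at scene (240,210) / top (388,203) holds brown cartons. The one at scene (390,210) / top (252,195) looks empty. The pink cases at scene (212,268) and (252,172) are look-alikes, and the blue and orange cartons are decoys. I'll confirm with enlarged crops.

```bash
python3 - <<'E'
import cv2,numpy as np
a=cv2.imread("pics/scene0.png")[135:255,190:310]; b=cv2.imread("pics/top0.png")[150:250,340:440]
cv2.imwrite("pics/crop0.png",np.hstack([cv2.resize(a,(400,400),interpolation=2),cv2.resize(b,(400,400),interpolation=2)]))
E
```

```text
(no output)
```

View pics/crop0.png

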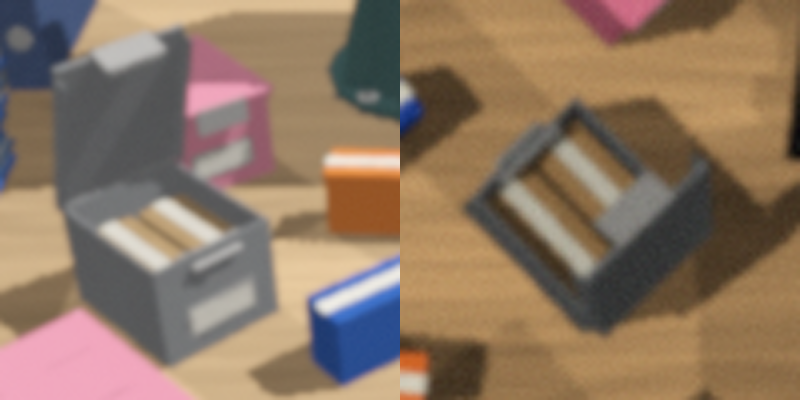

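The packed case is confirmed: two brown cartons with white strips, in a grey body with its lid up. Next I measure the rim and the lid edge.

```bash
cat > h.py <<'E'
from workcell import *
import numpy as np
def ray(n,p):
    c=camera_info(n);T=c["T"];d=T[:3,:3]@np.linalg.solve(c["camera_matrix"],[p[0],p[1],1.]);return T[:3,3],d/np.linalg.norm(d)
def onz(n,p,z):
    o,d=ray(n,p);return o+d*(z-o[2])/d[2]
def tri(l):
    A=np.zeros((3,3));b=np.zeros(3);R=[ray(*x) for x in l]
    for o,d in R:
        M=np.eye(3)-np.outer(d,d);A+=M;b+=M@o
    x=np.linalg.solve(A,b);return x,[np.linalg.norm((np.eye(3)-np.outer(d,d))@(x-o)) for o,d in R]
def proj(n,X):
    c=camera_info(n);T=c["T"];q=c["camera_matrix"]@(T[:3,:3].T@(np.array(X)-T[:3,3]));return q[:2]/q[2]
E
python3 - <<'E'
from h import *
np.set_printoptions(precision=4,suppress=True)
s=lambda u,v:("scene",(190+u*.3,135+v*.3)); t=lambda u,v:("top",(340+(u-400)/4,150+v/4))
print("HL",onz(*s(65,205),.1),"CL",onz(*s(163,270),.1),"CR",onz(*s(272,222),.1))
print("top CR?",onz(*t(470,205),.1),"CL?",onz(*t(578,103),.1),"H?",onz(*t(590,330),.1))
print("lid L",tri([s(55,72),t(705,160)]),"R",tri([s(185,30),t(590,275)]))
E
```

```text
HL [ 0.4516 -0.3435  0.1   ] CL [ 0.5604 -0.2387  0.1   ] CR [ 0.492  -0.1545  0.1   ]
top CR? [ 0.4773 -0.1613  0.1   ] CL? [ 0.5589 -0.2524  0.1   ] H? [ 0.3737 -0.2548  0.1   ]
lid L (array([ 0.4928, -0.3173,  0.2517]), [np.float64(0.0021400316892442118), np.float64(0.002140031689244216)]) R (array([ 0.411 , -0.2276,  0.2485]), [np.float64(0.005353010447431914), np.float64(0.005353010447431918)])
```

```bash
cat >> h.py <<'E'
from scipy.spatial.transform import Rotation as Ro
np.set_printoptions(precision=4,suppress=True)
# case pose, fitted to picked rim corners
def case():
    P=np.array([[.0-.075,-.06],[.075,-.06],[.075,.06]])
    Q=np.array([[.4516,-.3435],[.5597,-.2456],[.4815,-.1592]])
    p=P-P.mean(0);q=Q-Q.mean(0)
    yaw=np.arctan2((p[:,0]*q[:,1]-p[:,1]*q[:,0]).sum(),(p*q).sum())
    R=np.array([[np.cos(yaw),-np.sin(yaw)],[np.sin(yaw),np.cos(yaw)]])
    c=Q.mean(0)-R@P.mean(0);return c,yaw,R,(R@P.T).T+c-Q
def c2w(x,y,z):
    c,yaw,R,_=case();return np.r_[R@[x,y]+c,z]
E
python3 - <<'E'
from h import *
c,y,R,r=case();print(c,np.degrees(y),r)
T=Ro.from_euler('xyz',state()["orientation"]).as_matrix();print(T)
t=1.23
for r_ in (.150,.166):print(c2w(-.075+r_*np.cos(t),0,.1+r_*np.sin(t)))
for nm,X in [("hinge",c2w(-.075,0,.1)),("hL",c2w(-.075,-.06,.1)),("CR",c2w(.075,.06,.1)),("CL",c2w(.075,-.06,.1)),("HR",c2w(-.075,.06,.1)),("edgeL",c2w(-.075+.166*np.cos(t),-.063,.1+.166*np.sin(t))),("edgeR",c2w(-.075+.166*np.cos(t),.063,.1+.166*np.sin(t)))]: 
    print(nm,X,proj("scene",X),proj("top",X))
E
```

```text
[ 0.4656 -0.2514] 42.141825830165374 [[-0.0013 -0.0027]
 [ 0.0018  0.0001]
 [-0.0005  0.0026]]
[[-0.0003  0.2307  0.973 ]
 [-0.0009  0.973  -0.2307]
 [-1.     -0.0009 -0.0001]]
[ 0.4472 -0.2681  0.2414]
[ 0.4512 -0.2645  0.2565]
hinge [ 0.41   -0.3017  0.1   ] [226.0873 188.8992] [401.532  220.9038]
hL [ 0.4503 -0.3462  0.1   ] [208.7001 196.3008] [414.7102 208.1763]
CR [ 0.481  -0.1566  0.1   ] [271.2318 199.6085] [355.9936 200.1406]
CL [ 0.5615 -0.2455  0.1   ] [236.3644 216.3249] [382.3788 175.0039]
HR [ 0.3698 -0.2572  0.1   ] [242.5251 181.9017] [388.2824 233.7002]
edgeL [ 0.4934 -0.3112  0.2565] [207.5619 154.9627] [413.7678 189.8328]
edgeR [ 0.4089 -0.2178  0.2565] [246.7812 140.9103] [382.6811 219.7336]
```

```bash
cat >> h.py <<'E'
def rel(X,yawdeg,ref=None):
    # target TCP world, tool-y angle (tool down) -> shift cm and rotvec in current tool frame
    s=state();T=Ro.from_euler('xyz',s["orientation"]);a=np.radians(yawdeg)
    y=np.array([np.cos(a),np.sin(a),0]);x=np.array([0,0,-1.]);G=Ro.from_matrix(np.c_[x,y,np.cross(x,y)])
    return np.r_[T.inv().apply(np.array(X)-s["eef_pos"])*100,(T.inv()*G).as_rotvec()]
E
python3 - <<'E'
from h import *
e=c2w(-.09,0,.36);print(e,np.hypot(e[0],e[1]),np.degrees(np.arctan2(e[1],e[0])))
n=40
for i in range(1,n+1):
    f=i/n; an=np.radians(76.7+f*(-37.9-76.7)); r=.70-.06*min(1,f*4) if f<.7 else .64-(.64-.506)*(f-.7)/.3
    z=min(.37,.2384+.15*i/10)
    if i%2==0: print(i,rel([r*np.cos(an),r*np.sin(an),z],76.7-f*124.6).round(2))
E
```

```text
[ 0.3989 -0.3118  0.36  ] 0.5062868184819793 -38.00914131578807
2 [-3.   -1.51  6.82  0.11 -0.    0.  ]
4 [-6.   -3.71 13.39  0.22  0.    0.  ]
6 [-9.   -6.53 19.58  0.33  0.    0.  ]
8 [-11.99  -9.91  25.35   0.43   0.     0.  ]
10 [-13.15 -13.8   30.65   0.54   0.     0.  ]
12 [-13.15 -17.14  36.1    0.65   0.     0.  ]
14 [-13.14 -21.01  41.2    0.76   0.     0.  ]
16 [-13.14 -25.36  45.88   0.87   0.     0.  ]
18 [-13.14 -30.17  50.11   0.98   0.     0.  ]
20 [-13.13 -35.37  53.83   1.09   0.     0.  ]
22 [-13.13 -40.92  57.02   1.2    0.     0.  ]
24 [-13.12 -46.76  59.64   1.3    0.     0.  ]
26 [-13.12 -52.83  61.66   1.41   0.     0.  ]
28 [-13.11 -59.07  63.06   1.52   0.     0.  ]
30 [-13.1  -65.58  61.61   1.63   0.     0.  ]
32 [-13.1  -71.69  59.51   1.74   0.     0.  ]
34 [-13.09 -77.33  56.83   1.85   0.     0.  ]
36 [-13.09 -82.46  53.63   1.96   0.     0.  ]
38 [-13.08 -87.03  50.01   2.07   0.     0.  ]
40 [-13.08 -91.01  46.02   2.17   0.     0.  ]
```

```bash
python3 -m inch '[[-2,-0.7,3.4,0.05,0,0],[-3.5,-1.5,6.8,0.1,0,0],[-5,-2.6,10.1,0.16,0,0],[-6.5,-3.7,13.4,0.22,0,0],[-8,-5.1,16.5,0.27,0,0],[-9.5,-6.5,19.6,0.33,0,0],[-11,-8.2,22.5,0.38,0,0],[-12,-9.9,25.4,0.43,0,0],[-12.6,-11.8,28,0.49,0,0],[-13.1,-13.8,30.6,0.54,0,0]]' -1
python3 - <<'E'
from h import *
n=40
for i in range(11,21):
    f=i/n; an=np.radians(76.7+f*(-37.9-76.7)); r=.64
    print(i,rel([r*np.cos(an),r*np.sin(an),.37],76.7-f*124.6).round(2))
E
```

```text
t: 0.93
eef_pos: [0.4284, 0.475, 0.3705]
orientation: [1.559, 1.57, 0.783]
ft_force: [-0.5, 0.3, -0.3]
width: 0.3
11 [ 0.05  0.09  3.09  0.05 -0.   -0.  ]
12 [ 0.05 -0.01  6.29  0.11 -0.   -0.  ]
13 [ 0.05 -0.27  9.48  0.16 -0.   -0.  ]
14 [ 0.05 -0.69 12.65  0.22 -0.   -0.  ]
15 [ 0.05 -1.27 15.8   0.27 -0.   -0.  ]
16 [ 0.05 -2.   18.91  0.33 -0.   -0.  ]
17 [ 0.05 -2.89 21.99  0.38 -0.   -0.  ]
18 [ 0.05 -3.93 25.01  0.43 -0.   -0.  ]
19 [ 0.05 -5.12 27.98  0.49 -0.   -0.  ]
20 [ 0.05 -6.46 30.89  0.54 -0.   -0.  ]
```

```bash
python3 -m inch '[[0,0,3.1,0.05,0,0],[0,0,6.3,0.11,0,0],[0,-0.3,9.5,0.16,0,0],[0,-0.7,12.6,0.22,0,0],[0,-1.3,15.8,0.27,0,0],[0,-2,18.9,0.33,0,0],[0,-2.9,22,0.38,0,0],[0,-3.9,25,0.43,0,0],[0,-5.1,28,0.49,0,0],[0,-6.5,30.9,0.54,0,0]]'
python3 - <<'E'
from h import *
n=40
for i in range(21,41):
    f=i/n; an=np.radians(76.7+f*(-37.9-76.7)); r=.64 if f<.7 else .64-(.64-.506)*(f-.7)/.3
    print(i,rel([r*np.cos(an),r*np.sin(an),.37],76.7-f*124.6).round(2))
E
```

```text
t: 1.77
eef_pos: [0.6038, 0.2125, 0.3696]
orientation: [-1.418, 1.57, -2.734]
ft_force: [-0.5, 0.2, 0.5]
width: 0.001
21 [-0.04  0.18  3.18  0.06  0.    0.  ]
22 [-0.04  0.21  6.38  0.11  0.    0.  ]
23 [-0.04  0.07  9.58  0.17  0.    0.  ]
24 [-0.04 -0.22 12.77  0.22  0.    0.  ]
25 [-0.04 -0.67 15.93  0.28  0.    0.  ]
26 [-0.04 -1.28 19.08  0.33  0.    0.  ]
27 [-0.04 -2.04 22.18  0.38  0.    0.  ]
28 [-0.04 -2.96 25.25  0.44  0.    0.  ]
29 [-0.04 -5.08 27.86  0.49  0.    0.  ]
30 [-0.03 -7.3  30.32  0.55  0.    0.  ]
31 [-0.03 -9.61 32.61  0.6   0.    0.  ]
32 [ -0.03 -12.01  34.73   0.66   0.     0.  ]
33 [ -0.03 -14.49  36.68   0.71   0.     0.  ]
34 [ -0.03 -17.03  38.46   0.76   0.     0.  ]
35 [ -0.03 -19.62  40.07   0.82   0.     0.  ]
36 [ -0.03 -22.26  41.5    0.87   0.     0.  ]
37 [ -0.03 -24.92  42.75   0.93   0.     0.  ]
38 [ -0.02 -27.6   43.83   0.98   0.     0.  ]
39 [ -0.02 -30.3   44.74   1.04   0.     0.  ]
40 [ -0.02 -32.99  45.48   1.09   0.     0.  ]
```

```bash
python3 -m inch '[[0,0.1,3.2,0.06,0,0],[0,0.1,6.4,0.11,0,0],[0,0.1,9.6,0.17,0,0],[0,-0.2,12.8,0.22,0,0],[0,-0.7,15.9,0.28,0,0],[0,-1.3,19.1,0.33,0,0],[0,-2,22.2,0.38,0,0],[0,-3,25.2,0.44,0,0],[0,-5.1,27.9,0.49,0,0],[0,-7.3,30.3,0.55,0,0]]'
python3 - <<'E'
from h import *
n=40
for i in range(31,41):
    f=i/n; an=np.radians(76.7+f*(-37.9-76.7)); r=.64 if f<.7 else .64-(.64-.506)*(f-.7)/.3
    print(i,rel([r*np.cos(an),r*np.sin(an),.37],76.7-f*124.6).round(2))
E
```

```text
t: 2.6
eef_pos: [0.6096, -0.0993, 0.3694]
orientation: [-1.382, 1.57, 3.036]
ft_force: [1.0, -0.4, 0.7]
width: 0.005
31 [-0.06 -0.77  3.16  0.05  0.    0.  ]
32 [-0.06 -1.71  6.23  0.11  0.    0.  ]
33 [-0.06 -2.8   9.18  0.16  0.    0.  ]
34 [-0.06 -4.04 12.03  0.22  0.    0.  ]
35 [-0.05 -5.41 14.75  0.27  0.    0.  ]
36 [-0.05 -6.91 17.35  0.32  0.    0.  ]
37 [-0.05 -8.53 19.81  0.38  0.    0.  ]
38 [ -0.05 -10.25  22.13   0.43   0.     0.  ]
39 [ -0.05 -12.07  24.31   0.49   0.     0.  ]
40 [ -0.05 -13.98  26.35   0.54   0.     0.  ]
```

```bash
python3 -m inch '[[0,-0.8,3.2,0.05,0,0],[0,-1.7,6.2,0.11,0,0],[0,-2.8,9.2,0.16,0,0],[0,-4,12,0.22,0,0],[0,-5.4,14.7,0.27,0,0],[0,-6.9,17.3,0.32,0,0],[0,-8.5,19.8,0.38,0,0],[0,-10.2,22.1,0.43,0,0],[0,-12.1,24.3,0.49,0,0],[0,-14,26.4,0.54,0,0]]'
python3 - <<'E'
from h import *
import cv2
print(state()["joint_positions"],rel(c2w(-.09,0,.268),42.14-90).round(2))
ims=[get_image(n)[:,:,::-1] for n in ("scene","top","wrist")]
cv2.imwrite("pics/a1.png",np.hstack([cv2.resize(ims[0][60:260,150:350],(400,400)),cv2.resize(ims[1][110:260,310:460],(400,400))]))
cv2.imwrite("pics/w1.png",ims[2])
E
```

```text
t: 3.43
eef_pos: [0.3985, -0.3107, 0.3697]
orientation: [-1.359, 1.57, 2.518]
ft_force: [0.1, -0.8, 0.5]
width: 0.007
[-0.7082 -0.0813  2.016  -0.      1.2073  0.1269] [10.17  0.11  0.05  0.    0.    0.  ]
```

View pics/a1.png

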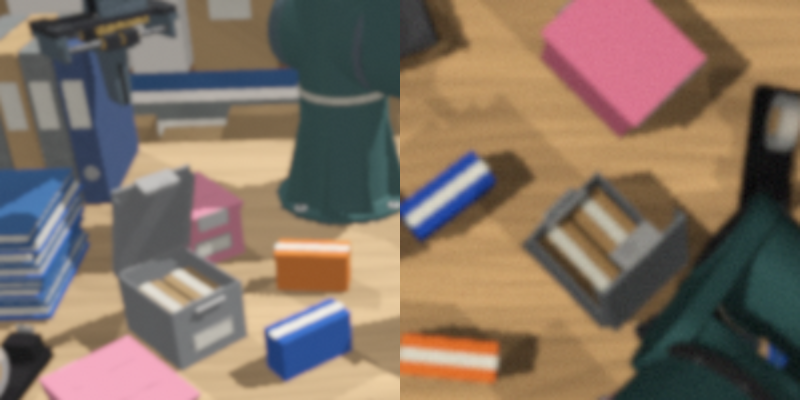

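View pics/w1.png

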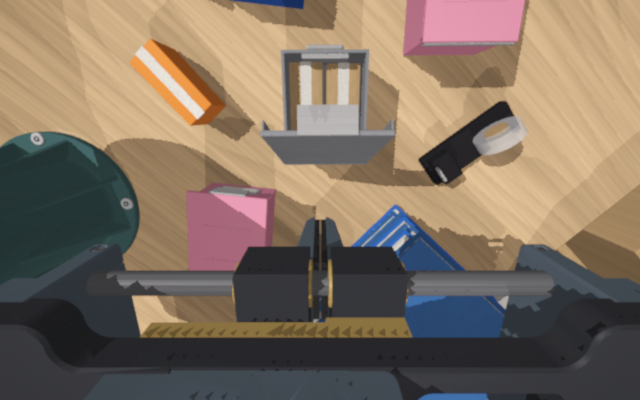

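The scene crop shows the closed fingers above and behind the lid. The wrist view has the case centred at column ~325, with lid corners at (263,124) and (395,124), the outer face's lower edge at row 163, and the bead at (325,50). I check the pose model against it.

```bash
python3 - <<'E'
from h import *
t=1.23
ed=lambda y,t,r=.166:(-.075+r*np.cos(t),y,.1+r*np.sin(t))
for t in (1.1,1.17,1.23,1.3,1.4):print(t,proj("wrist",c2w(*ed(-.063,t))),proj("wrist",c2w(*ed(.063,t))))
for k in [(-.075,-.063,.1),(-.075,.063,.1),(.075,-.06,.1),(.075,.06,.1)]:print(k,proj("wrist",c2w(*k)))
tip=state()["eef_pos"]-[0,0,.025];print(proj("wrist",tip))
E
```

```text
1.1 [388.8949 106.1769] [251.895  105.9399]
1.17 [389.3306 118.1596] [251.4346 117.927 ]
1.23 [389.529  128.8118] [251.2105 128.584 ]
1.3 [389.5514 141.5287] [251.1534 141.3072]
1.4 [389.1927 159.8842] [251.4545 159.6729]
(-0.075, -0.063, 0.1) [361.7261 161.4835]
(-0.075, 0.063, 0.1) [278.3853 161.3562]
(0.075, -0.06, 0.1) [364.5494  51.2705]
(0.075, 0.06, 0.1) [275.9662  51.0996]
[319.2103 241.3159]
```

The yaw and x position agree. The real case lies about 7 mm further along -y_case (+tool y) than the model, and θ is about 1.2. I correct by +0.8 cm in y and descend behind the lid.

```bash
python3 -m inch '[[1,0.2,0,0,0,0],[2.5,0.4,0,0,0,0],[4,0.6,0,0,0,0],[5.5,0.8,0,0,0,0],[7,0.8,0,0,0,0],[8.2,0.8,0,0,0,0],[9.2,0.8,0,0,0,0],[10,0.8,0,0,0,0],[10.2,0.8,0,0,0,0],[10.2,0.8,0,0,0,0]]'
python3 - <<'E'
from h import *
s=state();print(s["eef_pos"],s["ft_force"],s["joint_positions"])
for t in np.r_[1.2:.1:-.05]:
    x=-.075+.15*np.cos(t)-.006*np.sin(t)-.016;z=.1+.15*np.sin(t)+.006*np.cos(t)+.025
    print(round(t,2),rel(c2w(x,-.007,z),42.14-90).round(2)[:3])
print(rel(c2w(.068,-.007,.131),42.14-90).round(2))
E
```

```text
t: 4.42
eef_pos: [0.4054, -0.3158, 0.2675]
orientation: [-1.455, 1.57, 2.426]
ft_force: [-0.2, -0.3, 0.1]
width: 0.003
[ 0.4054 -0.3158  0.2675] [-0.1589 -0.2605  0.1357] [-0.7073  0.045   2.0883  0.      1.009   0.1244]
1.2 [ 0.05 -0.02 -4.57]
1.15 [ 0.31 -0.02 -5.28]
1.1 [ 0.61 -0.01 -5.97]
1.05 [ 0.94 -0.01 -6.64]
1.0 [ 1.3  -0.01 -7.3 ]
0.95 [ 1.7  -0.   -7.93]
0.9 [ 2.13 -0.   -8.55]
0.85 [ 2.58  0.   -9.14]
0.8 [ 3.07  0.   -9.72]
0.75 [  3.59   0.   -10.26]
0.7 [  4.13   0.01 -10.78]
0.65 [  4.69   0.01 -11.27]
0.6 [  5.28   0.01 -11.74]
0.55 [  5.9    0.01 -12.17]
0.5 [  6.53   0.02 -12.57]
0.45 [  7.18   0.02 -12.94]
0.4 [  7.85   0.02 -13.28]
0.35 [  8.54   0.02 -13.58]
0.3 [  9.24   0.02 -13.85]
0.25 [  9.96   0.02 -14.08]
0.2 [ 10.68   0.02 -14.28]
0.15 [ 11.41   0.03 -14.44]
[ 13.65   0.03 -15.6    0.     0.     0.  ]
```

```bash
python3 -m inch '[[0,0,-1.5,0,0,0],[0,0,-3,0,0,0],[0,0,-4.2,0,0,0],[0.2,0,-5,0,0,0],[0.4,0,-5.5,0,0,0],[0.7,0,-6.1,0,0,0],[1,0,-6.7,0,0,0],[1.3,0,-7.3,0,0,0],[1.7,0,-7.9,0,0,0],[2.1,0,-8.5,0,0,0]]'
python3 - <<'E'
from h import *
import cv2
s=state();print(s["ft_force"])
ims=[get_image(n)[:,:,::-1] for n in ("scene","wrist")]
cv2.imwrite("pics/a2.png",np.hstack([cv2.resize(ims[0][100:260,150:310],(400,400)),cv2.resize(ims[1],(400,400))]))
E
```

```text
t: 5.25
eef_pos: [0.4685, -0.2585, 0.2465]
orientation: [-1.24, 1.571, 2.64]
ft_force: [-0.4, -0.6, 0.6]
width: 0.003
[-0.3712 -0.6128  0.6185]
```

View pics/a2.png

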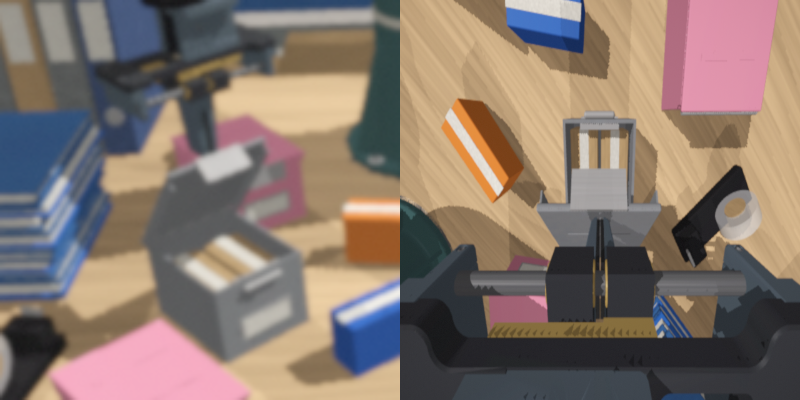

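The lid follows the fingertip, which is centred on its outer face. I continue the arc.

```bash
python3 -m inch '[[0.5,0,-0.6,0,0,0],[1,0,-1.2,0,0,0],[1.5,0,-1.8,0,0,0],[2,0,-2.3,0,0,0],[2.6,0,-2.8,0,0,0],[3.2,0,-3.2,0,0,0],[3.8,0,-3.7,0,0,0],[4.4,0,-4.1,0,0,0],[5.1,0,-4.5,0,0,0],[5.8,0,-4.8,0,0,0]]'
python3 -m inch '[[0.6,0,-0.3,0,0,0],[1.1,0,-0.5,0,0,0],[1.7,0,-0.7,0,0,0],[2.2,0,-0.8,0,0,0],[2.7,0,-0.9,0,0,0],[3.2,0,-1.1,0,0,0],[3.5,0,-1.3,0,0,0],[3.8,0,-1.5,0,0,0],[4,0,-1.7,0,0,0],[4.1,0,-1.9,0,0,0]]'
python3 - <<'E'
from h import *
import cv2
s=state();print(s["ft_force"],rel(c2w(.070,-.007,.131),42.14-90).round(2))
ims=[get_image(n)[:,:,::-1] for n in ("scene","wrist")]
cv2.imwrite("pics/a3.png",np.hstack([cv2.resize(ims[0][100:260,150:310],(400,400)),cv2.resize(ims[1],(400,400))]))
E
```

```text
t: 6.18
eef_pos: [0.5039, -0.2262, 0.1882]
orientation: [3.109, 1.571, 0.707]
ft_force: [-0.6, 0.4, 1.3]
width: -0.0
t: 7.02
eef_pos: [0.5178, -0.2135, 0.1477]
orientation: [-1.008, 1.571, 2.873]
ft_force: [-1.4, -0.4, 1.2]
width: 0.009
[-1.4155 -0.4078  1.1633] [ 1.67  0.01 -0.6   0.    0.    0.  ]
```

View pics/a3.png

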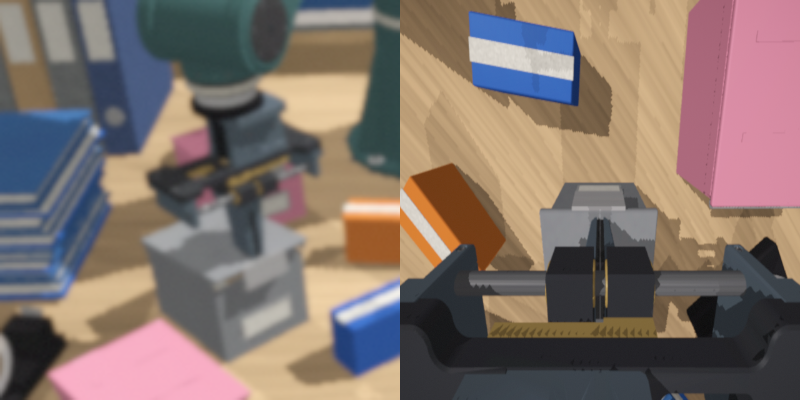

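The lid is nearly level, with the fingertip near its free edge. I press in small steps.

```bash
python3 -m inch '[[0.2,0,-0.3,0,0,0],[0.4,0,-0.6,0,0,0],[0.6,0,-0.6,0,0,0],[0.8,0,-0.6,0,0,0],[0.9,0,-0.6,0,0,0],[1,0,-0.6,0,0,0],[1.1,0,-0.6,0,0,0],[1.2,0,-0.6,0,0,0],[1.3,0,-0.6,0,0,0],[1.3,0,-0.6,0,0,0]]'
```

```text
t: 7.95
eef_pos: [0.5219, -0.2096, 0.1346]
orientation: [-1.064, 1.57, 2.816]
ft_force: [-0.4, 0.5, 0.0]
width: 0.005
```

```bash
python3 -m inch '[[0.05,0,0,0,0,0],[0.1,0,0,0,0,0],[0.15,0,0,0,0,0],[0.2,0,0,0,0,0],[0.25,0,0,0,0,0],[0.3,0,0,0,0,0],[0.3,0,0,0,0,0],[0.3,0,0,0,0,0],[0.3,0,0,0,0,0],[0.3,0,0,0,0,0]]'
```

```text
t: 8.78
eef_pos: [0.5221, -0.2096, 0.132]
orientation: [2.007, 1.571, -0.396]
ft_force: [0.0, 0.4, 0.7]
width: 0.004
```

```bash
python3 -m inch '[[0.05,0,0,0,0,0],[0.1,0,0,0,0,0],[0.15,0,0,0,0,0],[0.2,0,0,0,0,0],[0.2,0,0,0,0,0],[0.2,0,0,0,0,0],[0.2,0,0,0,0,0],[0.2,0,0,0,0,0],[0.2,0,0,0,0,0],[0.2,0,0,0,0,0]]'
```

```text
t: 9.62
eef_pos: [0.5223, -0.2097, 0.1309]
orientation: [2.811, 1.571, 0.408]
ft_force: [-6.0, 3.3, 18.4]
width: 0.007
```

At tip height 0.106 the lid bears firmly on the rim with 18 N, so it is fully down. I retreat upward and look whether it stays.

```bash
python3 -m inch '[[-0.5,0,0,0,0,0],[-1.5,0,0,0,0,0],[-3,0,0,0,0,0],[-5,0,0,0,0,0],[-7.5,0,0,0,0,0],[-10,0,0,0,0,0],[-12.5,0,0,0,0,0],[-15,0,0,0,0,0],[-17,0,0,0,0,0],[-18,0,0,0,0,0]]'
python3 -m inch '[[-0.5,0,1,0,0,0],[-1,0,2,0,0,0],[-1,0,4,0,0,0],[-1,0,6,0,0,0],[-1,0,8,0,0,0],[-1,0,10,0,0,0],[-1,0,12,0,0,0],[-1,0,13,0,0,0],[-1,0,14,0,0,0],[-1,0,14,0,0,0]]'
python3 - <<'E'
from h import *
import cv2
print(state()["ft_force"])
ims=[get_image(n)[:,:,::-1] for n in ("scene","wrist","top")]
cv2.imwrite("pics/a4.png",np.hstack([cv2.resize(ims[0][120:280,150:310],(400,400)),cv2.resize(ims[1],(400,400))]))
cv2.imwrite("pics/s4.png",ims[0]);cv2.imwrite("pics/t4.png",ims[2])
E
```

```text
t: 10.45
eef_pos: [0.5228, -0.21, 0.3131]
orientation: [1.968, 1.567, -0.435]
ft_force: [-0.4, -0.0, 0.9]
width: 0.005
t: 11.28
eef_pos: [0.4174, -0.3047, 0.3194]
orientation: [-1.235, 1.57, 2.644]
ft_force: [0.2, -0.4, 0.6]
width: 0.002
[ 0.2421 -0.4095  0.5564]
```

View pics/a4.png

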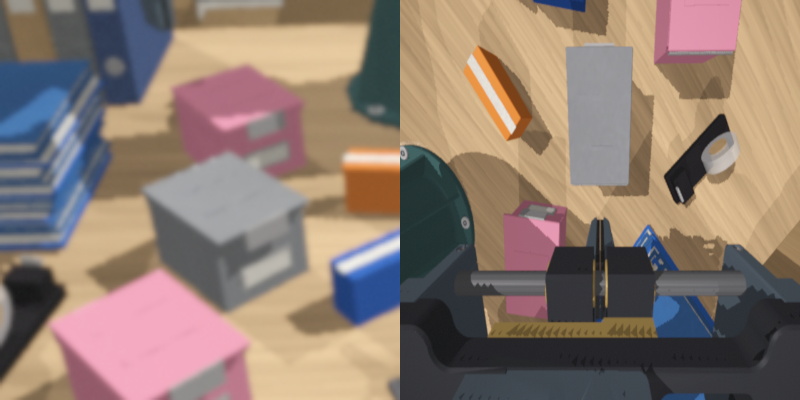

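View pics/s4.png

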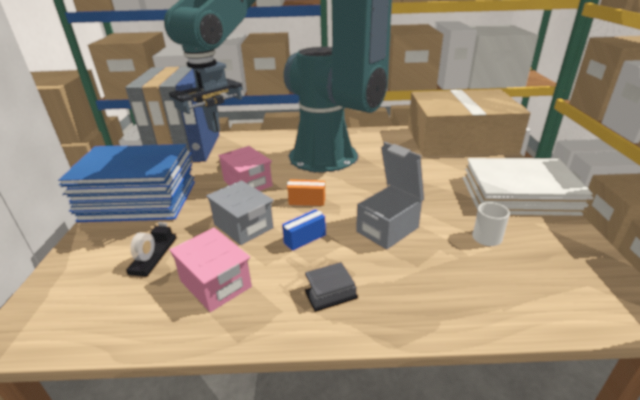

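The packed case at (242,210) is shut and level with the tool clear of it, about 1.5 s after release. The empty case at (390,210) is still open, and the other things look unmoved.

```bash
python3 -c "
from workcell import *
finish_job()"
```

```text
the job is handed in; nothing more can be done
```

The packed case is shut and has stayed shut by itself. I swung its lid over with the closed fingertips and pressed the free edge down until it bore on the rim with about 18 N, then backed off and handed the job in.

- **Lid:** about 1.5 s after release, the scene and wrist pictures showed it still level on the rim. Unlatched, it would have risen to about 0.9 rad. I didn't see the click itself in the force readings, only the firm stop and the lid staying down.
- **Other things:** in the last scene picture the empty case is still open as it was, and nothing else appears to have moved. I judged this by eye and didn't measure it.
- **Measurement disagreement:** my first position for the case was about 7 mm off sideways against the wrist view, so I corrected for that before touching the lid.
- **Limits:** it took a little over 11 s of the 34 s allowed, and no force reading went above about 20 N.

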